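# Refit the bayonet cap on a workshop fuel tank

### The job

Put the cap with the yellow grip bar back on the filler neck of the red tank: fit its two lugs into the neck's slots, push it down against the sprung rubber seal, turn it clockwise as far as it goes and let it rise, so that it stays locked when you let go. Work by feel and gently, without ramming or forcing anything, and leave the other things on the bench where they are.

Things in the scene. Friction and masses are not known exactly. Their poses are not given: they have to be found in the camera images.
- cap: Loose filler cap, 59 mm tall, about 0.15 kg, upright on the bench. Origin: centre of its underside, z up its axis. Round plug 30 mm diameter up to 23 mm (lowest 6 mm taper to 25 mm); black flange 66 mm diameter at 23 to 29 mm; above it a yellow grip bar along x, 46 long, 12 wide (y), 29 to 59 mm high, to grip from above across its 12 mm. A half turn makes no difference.
- cap_lugs (a point): Point on the cap's axis 10 mm above its underside, midway between its two brass lugs. The lugs stick out along the cap's +x and -x (under the white flange marks), 7 mm wide, 4 mm thick (8 to 12 mm above the underside), tips 20.75 mm from the axis. They rest on the rim with the cap's underside 8 mm below it, until turned over the slots.
- tank: Red metal tank 200 (x) by 150 (y) mm on a timber cradle, fixed; flat top 110 mm above the bench. Origin on the bench under its centre, below the filler neck; x along its long side.
- neck_mouth (a point): Centre of the neck's rim, 150 mm above the bench; axes as the tank. Neck 55 mm outside, bore 33 mm. Two opposite slots for the lugs, 10 mm wide, reach out to 23 mm. They lie along the tank's x only roughly: the collar is turned by an unmeasured angle up to 35 degrees either way (white rim marks show the slots), so feel for them; about 4 degrees play either side.
- lock_height (a point): Point on the neck's axis 16 mm below the rim: where the cap's underside comes to lie once locked and let go. Clockwise from above, inside: slot; ridge (cap's underside must be 19 mm or more below the rim to turn past); pocket centred 50 degrees from the slot, where the cap rises to lock; solid stop 4 degrees beyond. Counterclockwise is walled. Unlocked, the cap springs up to 11 mm or less.
- seal (a joint): How far the black sprung rubber ring around the neck (63 mm outside diameter) is pressed down, in m: 0 free, its top 12 mm above the rim; 0.0115 solid (cap underside 22.5 mm below the rim). The cap's flange meets it when the underside is 11 mm below the rim. It pushes up with about 3 N at first, 6 N when locked, 11 N when solid.
- grease_tin: Blue tin, 64 mm diameter, 85 mm tall; bystander. Origin at the centre of its underside.
- screw_tray: Small orange open tray, 90 x 70 x 35 mm; bystander. Origin at the centre of its underside.
- screwdriver: Red-handled screwdriver about 190 mm long lying on the bench along its x; bystander. Origin under its middle.
Mind the look-alikes: they are no part of the job. What is shaped like the cap but purple is not meant.

How it is judged:
By the outcome, as a careful person would: the job done as asked, in the order asked, and still so for the second after the job is handed in, with the robot touching nothing.
It also fails if it takes over 67 s, if anything falls off the work surface, if the arm or the gripper's body presses on something with over 40 N, if the wrist force passes 120 N, or if a joint passes its speed limit or range.

### The arm

A 7-joint arm with a two-finger parallel gripper is mounted at the origin on the work surface. World frame = base frame: x ahead of the robot, y to its left, z up, the work surface at z = 0. Lengths are in mm, angles in rad, forces in N, time in s.
With the tool pointing down it reaches from about 400 to 925 mm from the base axis. Payload 4.1 kg.
Tool frame: the origin (TCP) lies at the very end of the fingers, on their centre line; the grasp point (between the pads) lies 19 mm behind it; z points along the fingers, y is the line along which they close (so a half turn about z gives the same grasp; the last joint's range is limited). The gripper opens to 85 mm and grips with 20 to 120 N. Pads are 22 mm wide; open, the fingers measure 114 mm over their backs; the gripper's body (76 mm by 85 mm) begins 54 mm behind the grasp point. The pads swing forward as they close: fully open they stand 13 mm farther back than shut.
Start: joints at [-1.363, 0.398, 0.045, 1.537, -0.019, 1.207, -0.051], TCP at [196.286, 619.692, 209.347] pointing down, gripper open.
Joint ranges: [-2.82, 2.82], [-0.49, 2.23], [-1.37, 1.46], [0, 2.46], [-1.36, 4.5], [0.23, 2], [-2.94, 2.94]. Speed limits (rad/s): [2.57, 2.57, 3.14, 3.14, 3.14, 3.14, 3.14].

### API

Orientations are given as a unit quaternion [x, y, z, w].
In Python, from station import ctrl gives the robot as it stands.
- The arm moves only by the tool jog_arm, never from a script. Its argument "series" is a list of rows, each an object of numbers: "x", "y", "z": the shift along the tool's x, y, z as a fraction of full scale; "ax", "ay", "az": the turn, a rotation vector about the tool's x, y, z as a fraction of full scale. In form: [{"x": .., "y": .., "z": .., "ax": .., "ay": .., "az": ..}, ...]. A call has 1 to 20 rows; each row shifts and turns the commanded pose from where the row before left it, along the tool's axes as they then stand; what a row does not reach is not made up. Full scale, the value 1, is 400 mm for a shift and 360 degrees for a turn. A row lasts 1/8 s, in which the tool goes at most 62.5 mm and 10.7 degrees, less where a joint would pass 70% of its speed; a pose out of reach is approached as far as the arm can. A call with a number of a shift or a turn outside -1 to 1 is refused whole. A call with a gripper value outside its range is refused whole. "grip" is the opening, from 0 (shut) to 1 (fully open), set as the call begins (left out, the last holds). The fingers move at their own pace and stop on an object; "squeeze" is the grip in N (left out, the last holds). Time passes only in rows, so rows that do not move let the fingers close. It gives the time, the measured TCP pose, the force, the opening and the grip force at its end, in the units of the state.
- ctrl.observe(): the state, without advancing time (a new reading comes with each control period).
- ctrl.grab_frame(name): name is "side" or "top"; returns a dict with "img" (400x640x3 uint8, blue, green, red), "fx", "fy", "cx", "cy" (pixels), "k1" (the pictures are not rectified: a ray, as slopes to the right and down, at radius r is drawn at 1 + k1 r^2 times it, then the intrinsics apply), "position" and "rotation" of the camera in the world. Camera axes: x right, y down, z forward; pixel columns grow to the right and rows downward; lengths in mm; the calibration is good to about 2 mm. A picture is of the moment at which its call begins. There is no depth.
- ctrl.finish_job(): hands the job in; it is judged then, once.
The state is a dict: "time": time; "joint_positions": joint angles; "qvel": joint speeds; "joint_torque": joint torques, N m; "tool_pos": TCP position; "orientation": TCP orientation; "force": force on the tool from outside, world axes, zero at the start; "moment": the same for the moment, N m; "width": opening from 0.0 (shut) to 1.0 (fully open); "gripper_force": force on a finger pad.
Only numpy, scipy, OpenCV 4.12 (cv2) and the standard library are available. Lean on these libraries where they do the work, as an engineer would, in place of code of your own. Each camera call takes 0.05 s, during which the arm holds its last target. There are 200 camera calls.

## Working session

There is one attempt and no reset: what is moved stays moved. The work goes in short steps, Python scripts to look and compute and a tool call to move; the robot and the scene stay as the last step left them, time stands still between calls to the robot, and variables do not carry over. Pictures are saved under pics/ and viewed, at most 10 in all, crops included, and the job is handed in when it is done.

Besides the shell and the picture viewer there is one more tool, called after "Emit:" in YAML: its name, and indented under it one key for each argument. jog_arm: Moves the arm, as the interface text tells. Its arguments: {"type":"object","properties":{"series":{"type":"array"},"grip":{"type":"number"},"squeeze":{"type":"number"}},"required":["series"]}

```bash
mkdir -p pics
cat > h.py <<'E'
import numpy as np, cv2
from station import ctrl
def ray(f,u,v):
    K=np.array([[f["fx"],0,f["cx"]],[0,f["fy"],f["cy"]],[0,0,1.]])
    p=cv2.undistortPoints(np.array([[[u,v]]],float),K,np.array([f["k1"],0,0,0.]))[0,0] if True else 0
    d=np.array(f["rotation"]).reshape(3,3)@np.array([p[0],p[1],1]); return np.array(f["position"]),d
def onz(f,u,v,z):
    o,d=ray(f,u,v); return o+d*(z-o[2])/d[2]
def proj(f,P):
    c=np.array(f["rotation"]).reshape(3,3).T@(np.array(P,float)-np.array(f["position"]))
    x=c[:2]/c[2]; x=x*(1+f["k1"]*(x@x)); return x*[f["fx"],f["fy"]]+[f["cx"],f["cy"]]
E
python3 - <<'E'
from h import *
for n in("top","side"):
    f=ctrl.grab_frame(n); cv2.imwrite(f"pics/{n}0.png",f["img"]); np.save(f"{n}0.npy",f,allow_pickle=True)
    print(n,f["fx"],f["k1"],f["position"],np.round(f["rotation"],3).tolist())
print(ctrl.observe())
E
```

```text
top 479.1478286619452 -0.010321508297177753 [ 3.60239492e+02 -8.68086822e-02  1.60549018e+03] [0.71, -0.699, 0.062, -0.062]
side 437.6511534374962 -0.044771973500251624 [ 395.29053147  834.9156971  1056.88227836] [-0.129, 0.922, -0.363, 0.042]
{'time': 0.1, 'joint_positions': array([-1.36299779,  0.39912933,  0.04505517,  1.53773887, -0.01871851,
        1.20693135, -0.0507298 ]), 'qvel': array([-1.00970449e-03, -4.37458773e-03,  1.91901908e-04, -3.41819788e-03,
        6.31646487e-04,  1.28263451e-03,  1.98005334e-05]), 'joint_torque': array([ 4.14211434e-03, -4.76264977e+01,  1.37010846e+00, -2.54950190e+01,
        1.20679211e-02,  4.96661683e-03, -1.40124874e-05]), 'tool_pos': array([196.10464103, 619.07024778, 208.36720537]), 'orientation': array([ 1.52769385e-01,  9.88261463e-01, -8.88894792e-04, -7.98897121e-05]), 'force': array([-0.46358717,  0.28842432,  0.08177547]), 'moment': array([ 0.02740373, -0.01272298, -0.0139967 ]), 'gripper_force': 0.0, 'width': 0.9986448527977322}
```

View pics/top0.png

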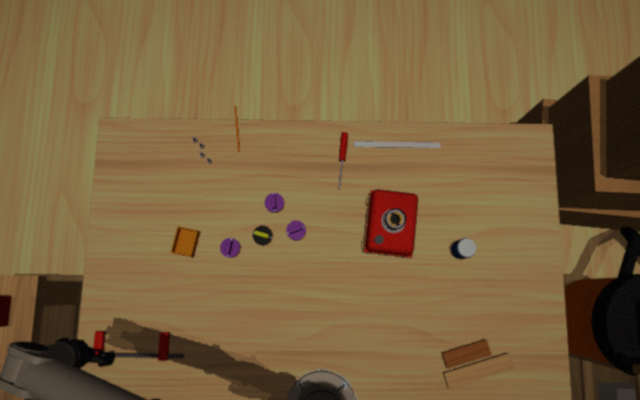

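View pics/side0.png

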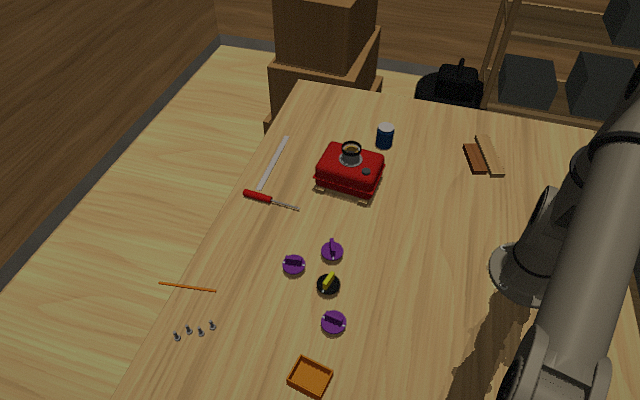

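The top view shows the cap with the yellow bar on a black flange at (262,236). The purple look-alikes are at (274,203), (296,230) and (230,247), the tank neck is at (394,220), the tray at (186,242), the tin at (464,248) and the screwdriver at (343,160). I choose (262,236), which is at about (328,285) in the side view.

```bash
sed -i 's/np.array(f\["rotation"\]).reshape(3,3)/Rm(f)/' h.py
cat >> h.py <<'E'
from scipy.spatial.transform import Rotation
def Rm(f): return Rotation.from_quat(f["rotation"]).as_matrix()
def bar(f,z=59):
    im=f["img"].astype(int); b,g,r=im[...,0],im[...,1],im[...,2]
    h=cv2.cvtColor(f["img"],cv2.COLOR_BGR2HSV)
    m=((h[...,0]>24)&(h[...,0]<36)&(h[...,1]>180)&(h[...,2]>70)).astype(np.uint8)
    c=max(cv2.findContours(m,cv2.RETR_EXTERNAL,cv2.CHAIN_APPROX_NONE)[0],key=cv2.contourArea)
    return cv2.minAreaRect(c),cv2.contourArea(c)
def tri(f,p,g,q):
    a,d=ray(f,*p); b,e=ray(g,*q); s=np.linalg.lstsq(np.c_[d,-e],b-a,rcond=None)[0]
    return (a+d*s[0]+b+e*s[1])/2, np.linalg.norm(a+d*s[0]-b-e*s[1])
E
python3 - <<'E'
from h import *
T=np.load("top0.npy",allow_pickle=True).item();S=np.load("side0.npy",allow_pickle=True).item()
rt,a=bar(T);rs,b=bar(S);print(rt,a,rs,b)
print(tri(T,rt[0],S,rs[0]),onz(T,*rt[0],59))
bx=cv2.boxPoints(rt);print([onz(T,*p,59)[:2].round(1).tolist() for p in bx])
print("neck",onz(T,394,220,150),"tank",[onz(T,*p,110)[:2].round() for p in((371,190),(418,195),(413,257),(366,251))])
t=cv2.resize(T["img"][175:275,240:320],None,fx=5,fy=5,interpolation=2)[:500]
n=cv2.resize(T["img"][195:245,370:420],None,fx=8,fy=8,interpolation=2)
c=np.zeros((500,800,3),np.uint8);c[:500,:400]=t;c[:400,400:]=n;cv2.imwrite("pics/c1.png",cv2.convertScaleAbs(c,alpha=1.8))
n=cv2.resize(S["img"][135:215,300:400],None,fx=6,fy=6,interpolation=2);cv2.imwrite("pics/c2.png",cv2.convertScaleAbs(n,alpha=1.8))
E
```

```text
((261.3486328125, 234.00460815429688), (13.888481140136719, 4.5975661277771), 16.699243545532227) 48.0 ((327.53839111328125, 278.1922607421875), (4.437601566314697, 16.36365509033203), 33.690067291259766) 51.0
(array([543.98365016, 203.19686367,  50.76326984]), np.float64(2.4467255970454818)) [541.78602599 202.05021309  59.        ]
[[540.7, 225.8], [555.2, 222.0], [542.8, 178.3], [528.4, 182.1]]
neck [ 580.63562248 -215.52816009  150.        ] tank [array([ 682., -149.]), array([ 668., -299.]), array([ 471., -279.]), array([ 488., -133.])]
```

View pics/c1.png

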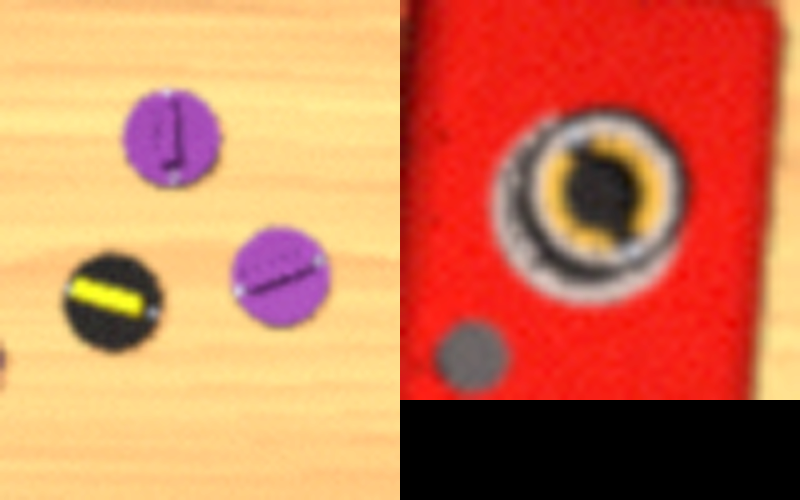

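View pics/c2.png

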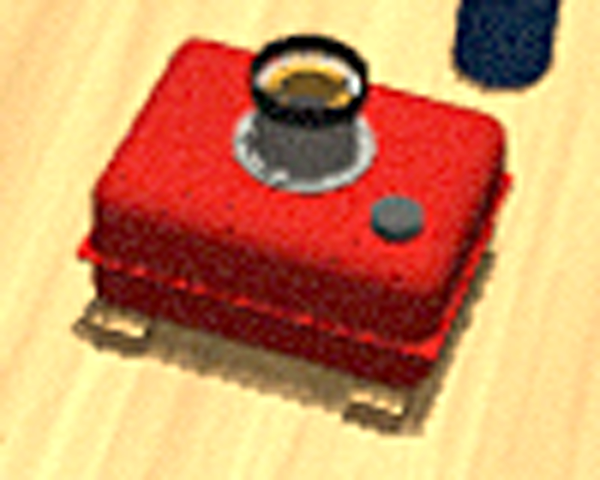

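The crops confirm the choice: the yellow bar on a black flange is at crop (112,302), and both neighbours are purple. The seal ring is centred near crop (605,190), and the rim slots are near (577,148) and (628,240). Next I measure the cap and neck more finely.

Run:
```python
from h import *
T=np.load("top0.npy",allow_pickle=True).item();S=np.load("side0.npy",allow_pickle=True).item()
# cap flange: fill dark+yellow blob
def blob(f,box,fn):
    x0,y0,x1,y1=box;h=cv2.cvtColor(f["img"][y0:y1,x0:x1],cv2.COLOR_BGR2HSV).astype(int)
    m=fn(h).astype(np.uint8);c=max(cv2.findContours(m,cv2.RETR_EXTERNAL,cv2.CHAIN_APPROX_NONE)[0],key=cv2.contourArea)
    e=cv2.fitEllipse(cv2.convexHull(c));return (e[0][0]+x0,e[0][1]+y0),e[1]
print(np.median(T["img"][215:222,255:275].reshape(-1,3),0))
c,s=blob(T,(245,218,282,254),lambda h:(h[...,2]<50)|((h[...,1]>190)&(h[...,0]>22)));print("flange",c,s,onz(T,*c,29))
n=lambda X,Y:(370+(X-400+.5)/8-.5,195+(Y+.5)/8-.5)
print("seal",onz(T,*n(605,190),162),"bore/gold",onz(T,*n(603,193),150))
g,s=blob(T,(380,205,410,235),lambda h:(h[...,0]>12)&(h[...,0]<28)&(h[...,1]>90)&(h[...,2]>60));print("gold",g,s,onz(T,*g,150))
k=(300+310/6-.5,135+75/6-.5);print("side seal",onz(S,*k,162),tri(T,n(605,190),S,k))
a,b=onz(T,*n(577,148),150),onz(T,*n(628,240),150);print("slot ang",np.degrees(np.arctan2(*(a-b)[1::-1])),np.linalg.norm(a-b))
m=lambda X,Y:(240+X/5-.4,175+Y/5-.4)
a,b=onz(T,*m(70,290),29),onz(T,*m(153,314),29);print("cap ang",np.degrees(np.arctan2(*(a-b)[1::-1])),np.linalg.norm(a-b),(a+b)/2)
```

```text
[ 78. 122. 143.]
flange (262.2494945526123, 235.0969123840332) (17.534273147583008, 18.085613250732422) [541.72317724 202.8553223   29.        ]
seal [ 584.0747284  -217.42641035  162.        ] bore/gold [ 584.75784478 -218.45214958  150.        ]
gold (391.81706619262695, 220.06449222564697) (7.693502902984619, 13.326150894165039) [ 580.33186119 -208.81786761  150.        ]
side seal [ 585.05198514 -215.97466055  162.        ] (array([ 584.82917829, -217.62888551,  160.54008728]), np.float64(1.0452798366267704))
slot ang 28.479213198326125 40.31957740853714
cap ang 74.78574560217652 57.51721202567183 [542.03356092 204.04859067  29.        ]
```

Emit:
jog_arm:
  series:
    - {"z": 0}
    - {"az": 0.0273}
    - {"az": 0.0273}
    - {"az": 0.0273}
    - {"az": 0.0273}
    - {"az": 0.0273}
    - {"az": 0.0273}
    - {"az": 0.0273}
    - {"az": 0.0273}
    - {"az": 0.0273}
    - {"z": 0}
    - {"z": 0}
  grip: 1

```text
invalid input
```

Emit:
jog_arm:
  series:
    - {"x": 0,"y": 0,"z": 0,"ax": 0,"ay": 0,"az": 0.0273}
    - {"x": 0,"y": 0,"z": 0,"ax": 0,"ay": 0,"az": 0.0273}
    - {"x": 0,"y": 0,"z": 0,"ax": 0,"ay": 0,"az": 0.0273}
    - {"x": 0,"y": 0,"z": 0,"ax": 0,"ay": 0,"az": 0.0273}
    - {"x": 0,"y": 0,"z": 0,"ax": 0,"ay": 0,"az": 0.0273}
    - {"x": 0,"y": 0,"z": 0,"ax": 0,"ay": 0,"az": 0.0273}
    - {"x": 0,"y": 0,"z": 0,"ax": 0,"ay": 0,"az": 0.0273}
    - {"x": 0,"y": 0,"z": 0,"ax": 0,"ay": 0,"az": 0.0273}
    - {"x": 0,"y": 0,"z": 0,"ax": 0,"ay": 0,"az": 0.0273}
    - {"x": 0,"y": 0,"z": 0,"ax": 0,"ay": 0,"az": 0}
    - {"x": 0,"y": 0,"z": 0,"ax": 0,"ay": 0,"az": 0}
  grip: 1
  squeeze: 30

```text
time: 1.48
tool_pos: [196.1, 619.5, 209.0]
orientation: [0.798, 0.603, -0.0, 0.0]
force: [-0.7, -0.6, 0.9]
width: 1.0
gripper_force: 0.0
```

Emit:
jog_arm:
  series:
    - {"x": -0.038,"y": 0.056,"z": 0,"ax": 0,"ay": 0,"az": 0}
    - {"x": -0.0765,"y": 0.1117,"z": 0,"ax": 0,"ay": 0,"az": 0}
    - {"x": -0.0765,"y": 0.1117,"z": 0,"ax": 0,"ay": 0,"az": 0}
    - {"x": -0.0765,"y": 0.1117,"z": 0,"ax": 0,"ay": 0,"az": 0}
    - {"x": -0.0765,"y": 0.1117,"z": 0,"ax": 0,"ay": 0,"az": 0}
    - {"x": -0.0765,"y": 0.1117,"z": 0,"ax": 0,"ay": 0,"az": 0}
    - {"x": -0.0765,"y": 0.1117,"z": 0,"ax": 0,"ay": 0,"az": 0}
    - {"x": -0.0765,"y": 0.1117,"z": 0,"ax": 0,"ay": 0,"az": 0}
    - {"x": -0.0765,"y": 0.1117,"z": 0,"ax": 0,"ay": 0,"az": 0}
    - {"x": -0.0765,"y": 0.1117,"z": 0,"ax": 0,"ay": 0,"az": 0}
    - {"x": -0.038,"y": 0.056,"z": 0,"ax": 0,"ay": 0,"az": 0}
    - {"x": 0,"y": 0,"z": 0.1,"ax": 0,"ay": 0,"az": 0}
    - {"x": 0,"y": 0,"z": 0.1,"ax": 0,"ay": 0,"az": 0}
    - {"x": 0,"y": 0,"z": 0,"ax": 0,"ay": 0,"az": 0}
    - {"x": 0,"y": 0,"z": 0,"ax": 0,"ay": 0,"az": 0}
    - {"x": 0,"y": 0,"z": 0,"ax": 0,"ay": 0,"az": 0}
  grip: 1
  squeeze: 30

```text
time: 3.48
tool_pos: [542.8, 202.6, 131.4]
orientation: [0.799, 0.602, 0.002, 0.0]
force: [-0.2, 0.6, -0.0]
width: 1.001
gripper_force: 0.0
```

Emit:
jog_arm:
  series:
    - {"x": 0,"y": -0.001,"z": 0.08,"ax": 0,"ay": 0,"az": 0}
    - {"x": 0,"y": 0,"z": 0.08,"ax": 0,"ay": 0,"az": 0}
    - {"x": 0,"y": 0,"z": 0.05,"ax": 0,"ay": 0,"az": 0}
    - {"x": 0,"y": 0,"z": 0.025,"ax": 0,"ay": 0,"az": 0}
    - {"x": 0,"y": 0,"z": 0.01,"ax": 0,"ay": 0,"az": 0}
    - {"x": 0,"y": 0,"z": 0,"ax": 0,"ay": 0,"az": 0}
    - {"x": 0,"y": 0,"z": 0,"ax": 0,"ay": 0,"az": 0}
  grip: 1
  squeeze: 30

```text
time: 4.35
tool_pos: [541.7, 202.8, 32.2]
orientation: [0.799, 0.602, 0.001, 0.0]
force: [0.6, 0.4, -0.1]
width: 0.997
gripper_force: 0.0
```

Run:
```python
from h import *
T=ctrl.grab_frame("top");S=ctrl.grab_frame("side")
a=cv2.resize(T["img"][195:275,220:300],(400,400),interpolation=2);b=cv2.resize(S["img"][240:320,290:370],(400,400),interpolation=2)
cv2.imwrite("pics/g1.png",cv2.convertScaleAbs(np.hstack([a,b]),alpha=1.8));o=ctrl.observe();print(o["tool_pos"],o["force"])
```

```text
[541.51193691 202.71360934  31.97438883] [-0.50142476 -0.47916657 -0.0863462 ]
```

View pics/g1.png

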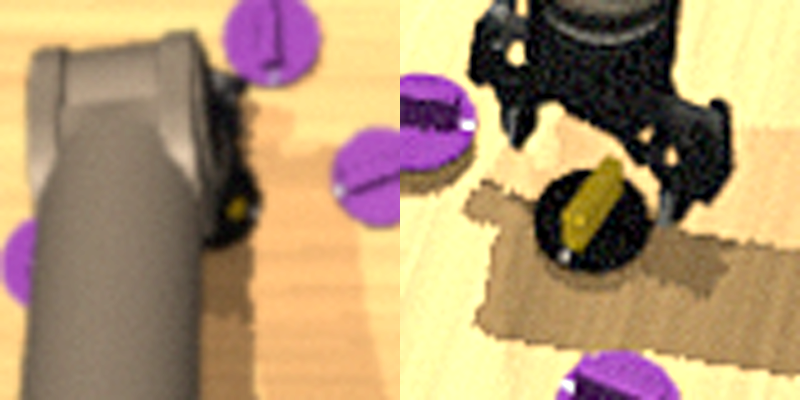

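The side view shows the fingers straddling the yellow bar, with tips at crop (515,140) and (668,220), clear of the flange and the neighbours. I close on it.

Emit:
jog_arm:
  series:
    - {"x": 0,"y": 0,"z": -0.003,"ax": 0,"ay": 0,"az": 0}
    - {"x": 0,"y": 0,"z": 0,"ax": 0,"ay": 0,"az": 0}
    - {"x": 0,"y": 0,"z": 0,"ax": 0,"ay": 0,"az": 0}
    - {"x": 0,"y": 0,"z": 0,"ax": 0,"ay": 0,"az": 0}
    - {"x": 0,"y": 0,"z": 0,"ax": 0,"ay": 0,"az": 0}
    - {"x": 0,"y": 0,"z": 0,"ax": 0,"ay": 0,"az": 0}
    - {"x": 0,"y": 0,"z": 0,"ax": 0,"ay": 0,"az": 0}
    - {"x": 0,"y": 0,"z": 0,"ax": 0,"ay": 0,"az": 0}
    - {"x": 0,"y": 0,"z": 0,"ax": 0,"ay": 0,"az": 0}
    - {"x": 0,"y": 0,"z": 0,"ax": 0,"ay": 0,"az": 0}
    - {"x": 0,"y": 0,"z": 0,"ax": 0,"ay": 0,"az": 0}
    - {"x": 0,"y": 0,"z": 0,"ax": 0,"ay": 0,"az": 0}
  grip: 0
  squeeze: 60

```text
time: 5.95
tool_pos: [541.2, 202.5, 32.7]
orientation: [0.799, 0.602, 0.0, 0.0]
force: [0.6, -0.3, 2.0]
width: 0.107
gripper_force: 58.8
```

Emit:
jog_arm:
  series:
    - {"x": 0,"y": 0,"z": -0.05,"ax": 0,"ay": 0,"az": 0}
    - {"x": 0,"y": 0,"z": -0.15,"ax": 0,"ay": 0,"az": 0}
    - {"x": 0,"y": 0,"z": -0.15,"ax": 0,"ay": 0,"az": 0}
    - {"x": 0,"y": 0,"z": -0.1,"ax": 0,"ay": 0,"az": 0}
    - {"x": -0.049,"y": 0.0197,"z": 0,"ax": 0,"ay": 0,"az": 0}
    - {"x": -0.098,"y": 0.0394,"z": 0,"ax": 0,"ay": 0,"az": 0}
    - {"x": -0.098,"y": 0.0394,"z": 0,"ax": 0,"ay": 0,"az": 0}
    - {"x": -0.098,"y": 0.0394,"z": 0,"ax": 0,"ay": 0,"az": 0}
    - {"x": -0.098,"y": 0.0394,"z": 0,"ax": 0,"ay": 0,"az": 0}
    - {"x": -0.098,"y": 0.0394,"z": 0,"ax": 0,"ay": 0,"az": 0}
    - {"x": -0.098,"y": 0.0394,"z": 0,"ax": 0,"ay": 0,"az": 0}
    - {"x": -0.098,"y": 0.0394,"z": 0,"ax": 0,"ay": 0,"az": 0}
    - {"x": -0.098,"y": 0.0394,"z": 0,"ax": 0,"ay": 0,"az": 0}
    - {"x": -0.098,"y": 0.0394,"z": 0,"ax": 0,"ay": 0,"az": 0}
    - {"x": -0.049,"y": 0.0197,"z": 0,"ax": 0,"ay": 0,"az": 0}
    - {"x": 0,"y": 0,"z": 0,"ax": 0,"ay": 0,"az": 0.0208}
    - {"x": 0,"y": 0,"z": 0,"ax": 0,"ay": 0,"az": 0.0208}
    - {"x": 0,"y": 0,"z": 0,"ax": 0,"ay": 0,"az": 0.0208}
    - {"x": 0,"y": 0,"z": 0,"ax": 0,"ay": 0,"az": 0.0208}
    - {"x": 0,"y": 0,"z": 0,"ax": 0,"ay": 0,"az": 0.0208}
  grip: 0
  squeeze: 60

```text
time: 8.45
tool_pos: [582.2, -218.2, 211.0]
orientation: [0.951, 0.311, -0.002, -0.001]
force: [0.1, 0.5, -2.1]
width: 0.111
gripper_force: 58.9
```

Run:
```python
from h import *
S=ctrl.grab_frame("side");T=ctrl.grab_frame("top");o=ctrl.observe();print(o["time"],o["tool_pos"],o["orientation"],o["force"],o["moment"])
b=cv2.resize(S["img"][85:205,280:400],(600,600),interpolation=2)
cv2.imwrite("pics/n1.png",cv2.convertScaleAbs(b,alpha=1.8))
```

```text
8.55 [ 582.40357922 -218.13191925  210.99798095] [ 9.49810467e-01  3.12820862e-01 -1.60767161e-03 -7.75414632e-04] [-0.0316474   0.19230741 -1.91708733] [-0.04292108  0.03420003  0.00386051]
```

View pics/n1.png

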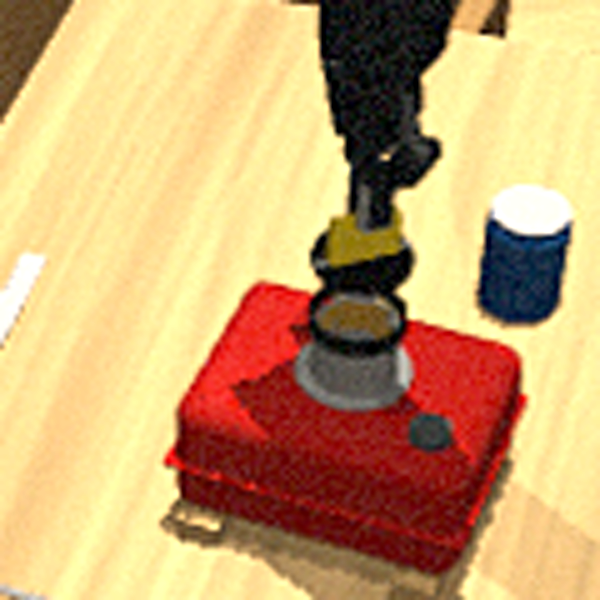

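The cap hangs level just above and behind the seal ring, with the flange at crop (362,258) and the ring at (357,318). I correct 2 mm and lower it.

Emit:
jog_arm:
  series:
    - {"x": 0.0054,"y": 0.0015,"z": 0.02,"ax": 0,"ay": 0,"az": 0}
    - {"x": 0,"y": 0,"z": 0.025,"ax": 0,"ay": 0,"az": 0}
    - {"x": 0,"y": 0,"z": 0.015,"ax": 0,"ay": 0,"az": 0}
    - {"x": 0,"y": 0,"z": 0.01,"ax": 0,"ay": 0,"az": 0}
    - {"x": 0,"y": 0,"z": 0.005,"ax": 0,"ay": 0,"az": 0}
    - {"x": 0,"y": 0,"z": 0,"ax": 0,"ay": 0,"az": 0}
    - {"x": 0,"y": 0,"z": 0,"ax": 0,"ay": 0,"az": 0}
  grip: 0
  squeeze: 60

```text
time: 9.43
tool_pos: [586.6, -217.0, 182.8]
orientation: [0.95, 0.313, 0.0, 0.0]
force: [-1.2, 0.2, -1.4]
width: 0.106
gripper_force: 58.9
```

Emit:
jog_arm:
  series:
    - {"x": -0.004,"y": -0.002,"z": 0.005,"ax": 0,"ay": 0,"az": 0}
    - {"x": 0,"y": 0,"z": 0.005,"ax": 0,"ay": 0,"az": 0}
    - {"x": 0,"y": 0,"z": 0.004,"ax": 0,"ay": 0,"az": 0}
    - {"x": 0,"y": 0,"z": 0.003,"ax": 0,"ay": 0,"az": 0}
    - {"x": 0,"y": 0,"z": 0,"ax": 0,"ay": 0,"az": 0}
    - {"x": 0,"y": 0,"z": 0,"ax": 0,"ay": 0,"az": 0}
  grip: 0
  squeeze: 60

```text
time: 10.18
tool_pos: [584.4, -217.5, 175.6]
orientation: [0.95, 0.313, -0.0, 0.0]
force: [-1.9, -0.7, -2.4]
width: 0.108
gripper_force: 58.9
```

Emit:
jog_arm:
  series:
    - {"x": 0,"y": 0,"z": 0.0025,"ax": 0,"ay": 0,"az": 0}
    - {"x": 0,"y": 0,"z": 0.0025,"ax": 0,"ay": 0,"az": 0}
    - {"x": 0,"y": 0,"z": 0,"ax": 0,"ay": 0,"az": 0}
    - {"x": 0,"y": 0,"z": 0,"ax": 0,"ay": 0,"az": 0}
  grip: 0
  squeeze: 60

```text
time: 10.68
tool_pos: [584.6, -217.9, 174.3]
orientation: [0.95, 0.313, 0.0, 0.0]
force: [-3.0, -1.4, 4.2]
width: 0.114
gripper_force: 59.7
```

Emit:
jog_arm:
  series:
    - {"x": 0,"y": 0,"z": 0,"ax": 0,"ay": 0,"az": 0.003}
    - {"x": 0,"y": 0,"z": 0,"ax": 0,"ay": 0,"az": 0.003}
    - {"x": 0,"y": 0,"z": 0,"ax": 0,"ay": 0,"az": 0.003}
    - {"x": 0,"y": 0,"z": 0,"ax": 0,"ay": 0,"az": 0.003}
    - {"x": 0,"y": 0,"z": 0,"ax": 0,"ay": 0,"az": 0}
    - {"x": 0,"y": 0,"z": 0,"ax": 0,"ay": 0,"az": 0}
  grip: 0
  squeeze: 60

```text
time: 11.42
tool_pos: [584.4, -217.1, 173.1]
orientation: [0.961, 0.277, -0.0, -0.0]
force: [-1.7, -1.5, -1.3]
width: 0.106
gripper_force: 59.0
```

Emit:
jog_arm:
  series:
    - {"x": 0,"y": 0,"z": 0.003,"ax": 0,"ay": 0,"az": 0.004}
    - {"x": 0,"y": 0,"z": 0.003,"ax": 0,"ay": 0,"az": 0}
    - {"x": 0,"y": 0,"z": 0.003,"ax": 0,"ay": 0,"az": 0}
    - {"x": 0,"y": 0,"z": 0,"ax": 0,"ay": 0,"az": 0}
    - {"x": 0,"y": 0,"z": 0,"ax": 0,"ay": 0,"az": 0}
  grip: 0
  squeeze: 60

```text
time: 12.05
tool_pos: [584.5, -217.7, 170.4]
orientation: [0.964, 0.265, 0.0, 0.0]
force: [-3.6, -2.3, 5.5]
width: 0.11
gripper_force: 59.7
```

Emit:
jog_arm:
  series:
    - {"x": 0,"y": 0,"z": 0.003,"ax": 0,"ay": 0,"az": 0}
    - {"x": 0,"y": 0,"z": 0.003,"ax": 0,"ay": 0,"az": 0}
    - {"x": 0,"y": 0,"z": 0.003,"ax": 0,"ay": 0,"az": 0}
    - {"x": 0,"y": 0,"z": 0,"ax": 0,"ay": 0,"az": 0}
    - {"x": 0,"y": 0,"z": 0,"ax": 0,"ay": 0,"az": 0}
  grip: 0
  squeeze: 60

```text
time: 12.68
tool_pos: [584.5, -218.0, 167.1]
orientation: [0.964, 0.265, 0.0, 0.0]
force: [-4.2, -3.6, 5.7]
width: 0.105
gripper_force: 59.9
```

Run:
```python
from h import *
o=ctrl.observe();print(o["tool_pos"],o["force"],o["moment"])
```

```text
[ 584.51590193 -217.98620979  167.13194497] [-4.17745147 -3.59558746  5.72910467] [-0.67107801  0.90301948  0.04168358]
```

Emit:
jog_arm:
  series:
    - {"x": -0.0026,"y": 0.0003,"z": 0.003,"ax": 0,"ay": 0,"az": 0}
    - {"x": 0,"y": 0,"z": 0.003,"ax": 0,"ay": 0,"az": 0}
    - {"x": 0,"y": 0,"z": 0.003,"ax": 0,"ay": 0,"az": 0}
    - {"x": 0,"y": 0,"z": 0.003,"ax": 0,"ay": 0,"az": 0}
    - {"x": 0,"y": 0,"z": 0.001,"ax": 0,"ay": 0,"az": 0}
    - {"x": 0,"y": 0,"z": 0,"ax": 0,"ay": 0,"az": 0}
    - {"x": 0,"y": 0,"z": 0,"ax": 0,"ay": 0,"az": 0}
  grip: 0
  squeeze: 60

```text
time: 13.55
tool_pos: [584.4, -218.4, 162.9]
orientation: [0.964, 0.265, 0.001, 0.0]
force: [-3.7, -1.6, 10.5]
width: 0.108
gripper_force: 60.4
```

Emit:
jog_arm:
  series:
    - {"x": -0.001,"y": 0,"z": 0.003,"ax": 0,"ay": 0,"az": 0}
    - {"x": 0,"y": 0,"z": 0,"ax": 0,"ay": 0,"az": 0}
    - {"x": 0,"y": 0,"z": 0,"ax": 0,"ay": 0,"az": 0.004}
    - {"x": 0,"y": 0,"z": 0,"ax": 0,"ay": 0,"az": 0.004}
    - {"x": 0,"y": 0,"z": 0,"ax": 0,"ay": 0,"az": 0.004}
    - {"x": 0,"y": 0,"z": 0,"ax": 0,"ay": 0,"az": 0.004}
    - {"x": 0,"y": 0,"z": 0,"ax": 0,"ay": 0,"az": 0.004}
    - {"x": 0,"y": 0,"z": 0,"ax": 0,"ay": 0,"az": 0.004}
    - {"x": 0,"y": 0,"z": 0,"ax": 0,"ay": 0,"az": 0.004}
    - {"x": 0,"y": 0,"z": 0,"ax": 0,"ay": 0,"az": 0.004}
    - {"x": 0,"y": 0,"z": 0,"ax": 0,"ay": 0,"az": 0}
    - {"x": 0,"y": 0,"z": 0,"ax": 0,"ay": 0,"az": 0}
  grip: 0
  squeeze: 60

```text
time: 15.05
tool_pos: [584.2, -217.9, 161.1]
orientation: [0.986, 0.168, 0.001, -0.0]
force: [-4.3, -1.3, 8.2]
width: 0.11
gripper_force: 60.2
```

Run:
```python
from h import *
o=ctrl.observe();print(o["tool_pos"],o["force"],o["moment"],o["orientation"])
```

```text
[ 584.1515404  -217.93266011  161.05994805] [-4.28105308 -1.28901851  8.19676321] [-0.36228082  0.83866373  0.05174491] [ 9.85871697e-01  1.67500031e-01  8.47960817e-04 -1.33077082e-04]
```

Emit:
jog_arm:
  series:
    - {"x": 0,"y": 0,"z": 0,"ax": 0,"ay": 0,"az": 0.0055}
    - {"x": 0,"y": 0,"z": 0,"ax": 0,"ay": 0,"az": 0.0055}
    - {"x": 0,"y": 0,"z": 0,"ax": 0,"ay": 0,"az": 0.0055}
    - {"x": 0,"y": 0,"z": 0,"ax": 0,"ay": 0,"az": 0.0055}
    - {"x": 0,"y": 0,"z": 0,"ax": 0,"ay": 0,"az": 0.0055}
    - {"x": 0,"y": 0,"z": 0,"ax": 0,"ay": 0,"az": 0.0055}
    - {"x": 0,"y": 0,"z": 0,"ax": 0,"ay": 0,"az": 0.0055}
    - {"x": 0,"y": 0,"z": 0,"ax": 0,"ay": 0,"az": 0.0055}
    - {"x": 0,"y": 0,"z": 0,"ax": 0,"ay": 0,"az": 0.0055}
    - {"x": 0,"y": 0,"z": 0,"ax": 0,"ay": 0,"az": 0.0055}
    - {"x": 0,"y": 0,"z": 0,"ax": 0,"ay": 0,"az": 0.0055}
    - {"x": 0,"y": 0,"z": 0,"ax": 0,"ay": 0,"az": 0.0055}
    - {"x": 0,"y": 0,"z": 0,"ax": 0,"ay": 0,"az": 0.0055}
    - {"x": 0,"y": 0,"z": 0,"ax": 0,"ay": 0,"az": 0.0055}
    - {"x": 0,"y": 0,"z": 0,"ax": 0,"ay": 0,"az": 0.0055}
    - {"x": 0,"y": 0,"z": 0,"ax": 0,"ay": 0,"az": 0.0055}
    - {"x": 0,"y": 0,"z": 0,"ax": 0,"ay": 0,"az": 0.0055}
    - {"x": 0,"y": 0,"z": 0,"ax": 0,"ay": 0,"az": 0}
    - {"x": 0,"y": 0,"z": 0,"ax": 0,"ay": 0,"az": 0}
  grip: 0
  squeeze: 60

```text
time: 17.42
tool_pos: [584.3, -217.0, 160.8]
orientation: [0.992, -0.125, 0.001, -0.001]
force: [-3.5, -0.0, 8.2]
width: 0.108
gripper_force: 60.2
```

Run:
```python
from h import *
o=ctrl.observe();print(o["tool_pos"],o["force"],o["moment"],o["orientation"])
```

```text
[ 584.25771233 -217.01952021  160.77274582] [-3.49940165 -0.04342089  8.21776433] [-0.00424123  0.77000656  0.11489362] [ 9.92185709e-01 -1.24764783e-01  5.25254216e-04 -9.96351756e-04]
```

Emit:
jog_arm:
  series:
    - {"x": 0,"y": 0,"z": 0,"ax": 0,"ay": 0,"az": 0.004}
    - {"x": 0,"y": 0,"z": 0,"ax": 0,"ay": 0,"az": 0.004}
    - {"x": 0,"y": 0,"z": 0,"ax": 0,"ay": 0,"az": 0.004}
    - {"x": 0,"y": 0,"z": 0,"ax": 0,"ay": 0,"az": 0.003}
    - {"x": 0,"y": 0,"z": 0,"ax": 0,"ay": 0,"az": 0.003}
    - {"x": 0,"y": 0,"z": 0,"ax": 0,"ay": 0,"az": 0}
  grip: 0
  squeeze: 60

```text
time: 18.18
tool_pos: [584.3, -216.8, 160.7]
orientation: [0.984, -0.181, 0.0, -0.001]
force: [-3.9, 0.8, 8.7]
width: 0.109
gripper_force: 60.2
```

Run:
```python
from h import *
o=ctrl.observe();print(o["tool_pos"],o["force"],o["moment"],o["orientation"])
```

```text
[ 584.2600674  -216.78870597  160.73857536] [-3.85241937  0.78756559  8.7295754 ] [0.09585036 0.7844829  0.09344062] [ 9.83548280e-01 -1.80641077e-01  3.69548147e-04 -1.20201805e-03]
```

Emit:
jog_arm:
  series:
    - {"x": 0,"y": 0,"z": 0,"ax": 0,"ay": 0,"az": 0.003}
    - {"x": 0,"y": 0,"z": 0,"ax": 0,"ay": 0,"az": 0.003}
    - {"x": 0,"y": 0,"z": 0,"ax": 0,"ay": 0,"az": 0.003}
    - {"x": 0,"y": 0,"z": 0,"ax": 0,"ay": 0,"az": 0}
  grip: 0
  squeeze: 60

```text
time: 18.68
tool_pos: [584.3, -216.6, 160.7]
orientation: [0.978, -0.208, 0.0, -0.001]
force: [-3.1, 0.0, 9.4]
width: 0.11
gripper_force: 60.2
```

Run:
```python
from h import *
o=ctrl.observe();print(o["tool_pos"],o["force"],o["moment"],o["orientation"])
```

```text
[ 584.33193486 -216.61284342  160.71385599] [-3.12636181  0.04380231  9.42741492] [0.16816844 0.77101851 0.09379998] [ 9.78063750e-01 -2.08301041e-01  3.35311623e-04 -1.36550432e-03]
```

Emit:
jog_arm:
  series:
    - {"x": 0,"y": 0,"z": 0,"ax": 0,"ay": 0,"az": 0.003}
    - {"x": 0,"y": 0,"z": 0,"ax": 0,"ay": 0,"az": 0.003}
    - {"x": 0,"y": 0,"z": 0,"ax": 0,"ay": 0,"az": 0.003}
    - {"x": 0,"y": 0,"z": 0,"ax": 0,"ay": 0,"az": 0}
  grip: 0
  squeeze: 60

```text
time: 19.18
tool_pos: [584.3, -216.7, 160.7]
orientation: [0.972, -0.236, 0.0, -0.001]
force: [-4.7, 1.0, 8.8]
width: 0.11
gripper_force: 60.2
```

Run:
```python
from h import *
o=ctrl.observe();print(o["tool_pos"],o["force"],o["moment"],o["orientation"])
```

```text
[ 584.33857804 -216.68692949  160.70307844] [-4.71707229  0.99874459  8.82415936] [0.10513151 0.77260736 0.14134086] [ 9.71808588e-01 -2.35767583e-01  3.16720653e-04 -1.27085650e-03]
```

Emit:
jog_arm:
  series:
    - {"x": 0,"y": 0,"z": 0,"ax": 0,"ay": 0,"az": 0.003}
    - {"x": 0,"y": 0,"z": 0,"ax": 0,"ay": 0,"az": 0.003}
    - {"x": 0,"y": 0,"z": 0,"ax": 0,"ay": 0,"az": 0}
  grip: 0
  squeeze: 60

```text
time: 19.55
tool_pos: [584.2, -217.1, 160.7]
orientation: [0.967, -0.254, 0.0, -0.001]
force: [-3.5, 0.1, 8.6]
width: 0.112
gripper_force: 60.2
```

Run:
```python
from h import *
o=ctrl.observe();print(o["tool_pos"],o["force"],o["moment"],o["orientation"])
```

```text
[ 584.24531175 -217.06163985  160.70838955] [-3.50001077  0.06657398  8.63267293] [-0.01774305  0.78828061  0.16701066] [ 9.67169957e-01 -2.54128361e-01  3.67231663e-04 -9.56905396e-04]
```

Emit:
jog_arm:
  series:
    - {"x": 0,"y": 0,"z": 0,"ax": 0,"ay": 0,"az": 0.003}
    - {"x": 0,"y": 0,"z": 0,"ax": 0,"ay": 0,"az": 0.003}
    - {"x": 0,"y": 0,"z": 0,"ax": 0,"ay": 0,"az": 0}
  grip: 0
  squeeze: 60

```text
time: 19.92
tool_pos: [584.0, -217.5, 160.7]
orientation: [0.962, -0.272, 0.0, -0.001]
force: [-3.0, -1.2, 7.6]
width: 0.111
gripper_force: 60.3
```

Run:
```python
from h import *
o=ctrl.observe();print(o["tool_pos"],o["force"],o["moment"],o["orientation"])
```

```text
[ 584.02803047 -217.46203891  160.73655919] [-3.00244041 -1.22632529  7.6174393 ] [-0.13159223  0.84651503  0.27211261] [ 9.62205371e-01 -2.72323946e-01  3.07827700e-04 -6.30054089e-04]
```

Emit:
jog_arm:
  series:
    - {"x": 0,"y": 0,"z": 0,"ax": 0,"ay": 0,"az": -0.005}
    - {"x": 0,"y": 0,"z": 0,"ax": 0,"ay": 0,"az": -0.005}
    - {"x": 0,"y": 0,"z": -0.003,"ax": 0,"ay": 0,"az": -0.003}
    - {"x": 0,"y": 0,"z": -0.003,"ax": 0,"ay": 0,"az": 0}
    - {"x": 0,"y": 0,"z": -0.003,"ax": 0,"ay": 0,"az": 0}
    - {"x": 0,"y": 0,"z": -0.003,"ax": 0,"ay": 0,"az": 0}
    - {"x": 0,"y": 0,"z": 0,"ax": 0,"ay": 0,"az": 0}
  grip: 0
  squeeze: 60

```text
time: 20.8
tool_pos: [584.3, -217.5, 165.1]
orientation: [0.972, -0.233, 0.001, -0.001]
force: [-1.1, -0.4, 5.7]
width: 0.109
gripper_force: 59.8
```

Run:
```python
from h import *
o=ctrl.observe();print(o["tool_pos"],o["force"],o["moment"],o["orientation"])
```

```text
[ 584.28827694 -217.48978652  165.08138376] [-1.14340182 -0.36935552  5.69597998] [-0.11454676  0.30369977 -0.13557196] [ 9.72412451e-01 -2.33266510e-01  6.45966063e-04 -5.86547242e-04]
```

Emit:
jog_arm:
  series:
    - {"x": 0,"y": 0,"z": -0.003,"ax": 0,"ay": 0,"az": 0}
    - {"x": 0,"y": 0,"z": -0.003,"ax": 0,"ay": 0,"az": 0}
    - {"x": 0,"y": 0,"z": -0.001,"ax": 0,"ay": 0,"az": 0}
    - {"x": 0,"y": 0,"z": 0,"ax": 0,"ay": 0,"az": 0}
  grip: 0
  squeeze: 60

```text
time: 21.3
tool_pos: [584.1, -217.5, 166.8]
orientation: [0.972, -0.233, 0.0, -0.0]
force: [4.2, -1.8, -4.6]
width: 0.109
gripper_force: 58.5
```

Run:
```python
from h import *
o=ctrl.observe();print(o["tool_pos"],o["force"],o["moment"],o["orientation"])
```

```text
[ 584.112242   -217.49894661  166.80833441] [ 4.23859273 -1.81655278 -4.6241407 ] [-0.36033461 -0.88785959 -0.07467053] [ 9.72431003e-01 -2.33190525e-01  2.93377254e-04 -1.94500357e-04]
```

It's locked: the underside stops 16 mm below the rim and resists a slight pull. I ease off, then open and withdraw.

Emit:
jog_arm:
  series:
    - {"x": 0,"y": 0,"z": 0.002,"ax": 0,"ay": 0,"az": 0}
    - {"x": 0,"y": 0,"z": 0,"ax": 0,"ay": 0,"az": 0}
  grip: 0
  squeeze: 30

```text
time: 21.55
tool_pos: [584.1, -217.5, 166.8]
orientation: [0.972, -0.233, 0.0, -0.0]
force: [4.3, -1.1, -3.1]
width: 0.109
gripper_force: 58.8
```

Emit:
jog_arm:
  series:
    - {"x": 0,"y": 0,"z": 0,"ax": 0,"ay": 0,"az": 0}
    - {"x": 0,"y": 0,"z": 0,"ax": 0,"ay": 0,"az": 0}
    - {"x": 0,"y": 0,"z": 0,"ax": 0,"ay": 0,"az": 0}
    - {"x": 0,"y": 0,"z": 0,"ax": 0,"ay": 0,"az": 0}
    - {"x": 0,"y": 0,"z": 0,"ax": 0,"ay": 0,"az": 0}
    - {"x": 0,"y": 0,"z": 0,"ax": 0,"ay": 0,"az": 0}
    - {"x": 0,"y": 0,"z": 0,"ax": 0,"ay": 0,"az": 0}
    - {"x": 0,"y": 0,"z": -0.02,"ax": 0,"ay": 0,"az": 0}
    - {"x": 0,"y": 0,"z": -0.08,"ax": 0,"ay": 0,"az": 0}
    - {"x": 0,"y": 0,"z": -0.1,"ax": 0,"ay": 0,"az": 0}
    - {"x": 0,"y": 0,"z": -0.1,"ax": 0,"ay": 0,"az": 0}
    - {"x": 0,"y": 0,"z": 0,"ax": 0,"ay": 0,"az": 0}
    - {"x": 0,"y": 0,"z": 0,"ax": 0,"ay": 0,"az": 0}
  grip: 1
  squeeze: 30

```text
time: 23.18
tool_pos: [583.3, -217.9, 286.7]
orientation: [0.972, -0.233, -0.0, -0.0]
force: [1.1, 0.7, 0.1]
width: 1.002
gripper_force: 0.0
```

Run:
```python
from h import *
S=ctrl.grab_frame("side");o=ctrl.observe();print(o["time"],o["tool_pos"],o["force"],o["width"])
r,a=bar(S);print(r,a,"locked top predicts",proj(S,[584.3,-217.4,193]),"unlocked",proj(S,[584.3,-217.4,198]))
b=cv2.resize(S["img"][85:205,280:400],(600,600),interpolation=2)
cv2.imwrite("pics/e1.png",cv2.convertScaleAbs(b,alpha=1.8))
```

```text
23.225 [ 583.04025186 -217.64712717  286.01609984] [-0.79664324  0.11955163 -0.30653438] 0.9996448531861635
((350.0, 140.0), (4.0, 8.0), 90.0) 7.5 locked top predicts [352.11501721 139.0858035 ] unlocked [352.21584493 137.82369864]
```

View pics/e1.png

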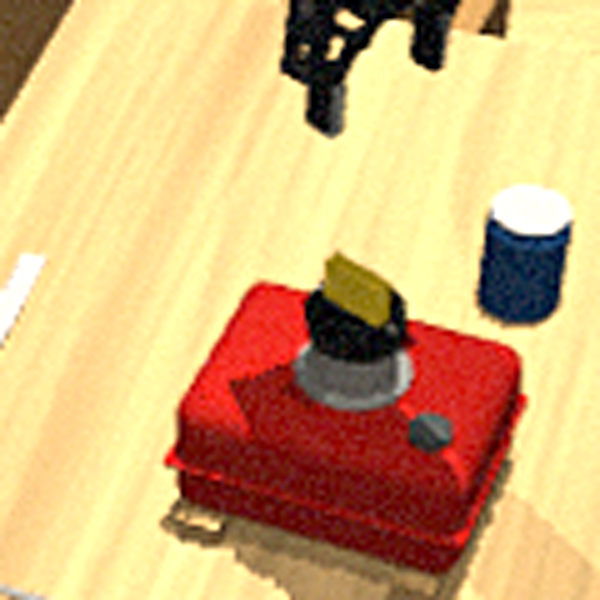

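The cap sits level on the neck at crop (355,305), turned to the locked angle. The gripper is open and well clear, and the surrounding things are unmoved.

```bash
python3 -c "
from station import ctrl
print(ctrl.finish_job())"
```

```text
the job is handed in; nothing more can be done
None
```

The cap with the yellow bar is back on the red tank's neck and locked (it stopped about 16 mm below the rim and held against a light pull), the gripper is clear, and the job was handed in at about 23 s with no verdict shown.

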